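# Change over the slotted base: fence stop out, adapter plate on

## Task

Change over the slotted fixture base for the next job. Slide the T-slot fence stop along its slot to the open end where the slot lets it out, lift it out and stand it upright in the parts tray; then lower the adapter plate over the base's two locating pins until it rests flush. Do not push the amber bottle or the tape roll about.

Things in the scene. Friction and masses are not known exactly. Their poses are not given: they have to be found in the camera images.
- slot_base: Dark steel fixture base, fixed, 120 (x) x 240 (y) x 30 mm. Origin: centre of its underside; z up; y runs along the slot, +y to the slot's open end. A bright aluminium keeper (64 mm wide, 8 mm thick, top 30 mm above the underside) covers its channel; its lips, 120 mm long and 16 mm apart, hold the fence stop's foot down. Beside it, the shoulders at 30 mm carry the plate.
- slot_end (a point): Point on the channel floor (channel 34 mm wide, floor 10 mm above the base's underside) at y = +60 mm. About here the lips end in a gap 58 mm long, 40 wide, then a rigid stop bar blocks the foot. The foot lifts out only wholly in the gap. Gap and bar are set anew each time and not reported: with foot at bar, the fence stop's origin is 39 to 81 mm along y of the base. Feel or look for it.
- pin_a (a point): Foot, at shoulder height, of one fixed steel locating pin of the base: 10 mm diameter, 20 mm tall, the upper 8 mm tapering to 4 mm. It stands at x = -46 mm, y = 0 of the base.
- pin_b (a point): Foot of the other, equal pin, at x = +46 mm, y = 0 of the base.
- fence_stop: Loose metal T-slot fence stop, 0.19 to 0.34 kg, 76 mm tall, its foot on the channel floor at the start. Origin: centre of the foot's underside; z up, y along the slot. Foot 30 (x) x 50 (y) x 9 mm; neck 12 x 50 up to 23 mm; block 44 x 60 from 23 to 41 mm; grip fin 22 x 40 from 41 to 76 mm, pinched from above. Play in the slot: 2 mm sideways, 3 mm up.
- adapter_plate: Loose bright aluminium plate, 0.26 to 0.48 kg, 120 (x) x 100 (y) x 10 mm, flat on the worktop, with two 13 mm through holes at x = +46 and -46 mm, y = 0 and a grip bar in the middle of its top, 62 (x) x 16 (y) mm, from 10 to 46 mm above the underside. Origin: centre of its underside; z up. It fits either way round.
- parts_tray: Fixed open grey plastic tray, 150 (x) x 130 (y) x 20 mm, walls and floor 4 mm thick. Origin: centre of its underside. It and the adapter plate lie on opposite sides of the base, either way about.
- amber_bottle: Bystander: small brown bottle with black cap, 48 mm diameter, 105 mm tall, behind the base. Origin: centre of its underside. Leave it alone.
- tape: Bystander: roll of beige tape, 58 mm diameter, 18 mm tall, lying behind and to the right of the base. Origin: centre of its underside. Leave it alone.
Things that resemble listed ones, but are neither listed nor needed, are in the scene too. Leave any red look-alike of the adapter_plate alone.

How it is judged (in metres and radians):
On the way:
1. the fence stop stands upright in the parts tray (z of fence_stop in the frame of parts_tray below 0.009 m and x of fence_stop in the frame of parts_tray between -0.065 and 0.065 m and y of fence_stop in the frame of parts_tray between -0.055 and 0.055 m and angle between fence_stop's own z axis and vertical below 0.15 rad), for 0.1 s.
At the end, for the whole second after the job is handed in: Fence stop upright (within 0.15 rad) on the floor of the parts tray; adapter plate on both pins, flush on the shoulders: underside 27 to 33 mm above the base's underside, tilt under 0.03 rad, centred within 5 mm, aligned within 0.08 rad; both released and at rest (all of step 1 and linear speed of each of fence_stop, adapter_plate below 0.02 m/s and horizontal distance between adapter_plate and slot_base below 0.005 m and z of adapter_plate in the frame of slot_base between 0.027 and 0.033 m and angle between the y axis of adapter_plate and the y axis of slot_base, either way round below 0.08 rad and angle between adapter_plate's own z axis and vertical below 0.03 rad); the robot touches nothing.
It fails at once if the amber bottle is pushed more than 30 mm or knocked over (distance of amber_bottle from where it was at the start of the episode above 0.03 m or angle between amber_bottle's own z axis and vertical above 0.5 rad).
It fails at once if the tape roll is pushed more than 30 mm (distance of tape from where it was at the start of the episode above 0.03 m).
It also fails if it takes over 59 s, if anything falls off the work surface, if the arm or the gripper's body presses on something with over 40 N, if the wrist force passes 120 N, or if a joint passes its speed limit or range.

## Robot

A 6-joint arm with a two-finger parallel gripper is mounted at the origin on a cart in front of the work surface, level with it; the furniture and walls round the work are solid. World frame = base frame: x ahead of the robot, y to its left, z up, the work surface at z = 0. Lengths are in m, angles in degrees, forces in N, time in s.
With the tool pointing down it reaches from about 0.275 to 1 m from the base axis. Payload 8.4 kg.
Tool frame: the origin (TCP) lies on the centre line of the jaws, within the pads' length; the fingertips stand 19 mm ahead of it and the grasp point (between the pads) is the TCP; z points along the fingers, y is the line along which they close (so a half turn about z gives the same grasp; the last joint's range is limited). The gripper opens to 85 mm and grips with 20 to 120 N. Pads are 22 mm wide; open, the fingers measure 114 mm over their backs; the gripper's body (76 mm by 85 mm) begins 54 mm behind the grasp point. The pads swing forward as they close: fully open they stand 13 mm farther back than shut.
Start: joints at [-68.033, 20.225, 93.587, -0, 66.188, -0.138], TCP at [0.235, -0.579, 0.227] pointing down, gripper open.
Joint ranges: [-150.9, 150.9], [-52.94, 120.26], [3.33, 152.33], [-74.26, 254.26], [0, 154.13], [-172.89, 172.89]. Speed limits (degrees/s): [127.2, 127.2, 159.86, 180, 180, 180].

## Interface

Orientations are given as a 3x3 rotation matrix whose columns are the frame's x, y, z axes.
In Python, from bench import env gives the robot as it stands.
- The arm moves only by the tool servo_tool, never from a script. Its argument "increments" is a list of rows, each an object with "xyz": the shift along the tool's x, y, z in m, a list of three; "angular": the turn, a rotation vector about the tool's x, y, z in rad, a list of three; "hand": the opening in per cent of the stroke, from 0 (shut) to 100 (fully open). A call has 1 to 12 rows; each row shifts and turns the commanded pose from where the row before left it, along the tool's axes as they then stand; what a row does not reach is not made up. A row lasts 1/8 s, in which the tool goes at most 62.5 mm and 10.7 degrees, less where a joint would pass 70% of its speed; a pose out of reach is approached as far as the arm can. A call is refused whole if a number of a shift passes 0.0625 or a number of a turn 0.188, either way. A call with a gripper value outside its range is refused whole. The fingers move at their own pace and stop on an object; "squeeze" is the grip in N (left out, the last holds). Time passes only in rows, so rows that do not move let the fingers close. It gives the time, the measured TCP pose, the force, the opening and the grip force at its end, in the units of the state.
- env.state(): the state, without advancing time (a new reading comes with each control period).
- env.grab_frame(name): name is "scene" or "top" or "wrist"; returns the picture (384x512x3 uint8, blue, green, red); there is no depth.
- env.camera_info(name): a dict with "fov_y" (degrees; the focal length in pixels is half the picture's height over the tangent of half this angle, whatever the lens; pixels are square), "cx", "cy" (the principal point, pixels), "origin" and "rotation" of the camera in the world; the wrist camera has in their place "mount" (4x4, takes a point from camera to tool coordinates, whose origin is the TCP and whose axes are the flange's). Camera axes: x right, y up, looking along -z (the intrinsics and any distortion apply to the point x, -y, -z); pixel columns grow to the right and rows downward; lengths in m; the calibration is good to about 2 mm. A picture is of the moment at which its call begins: read the wrist's pose just before it. camera_info takes no time and is no camera call.
- env.job_done(): hands the job in; it is judged then, once.
The state is a dict: "t": time; "joint_pos": joint angles; "qd": joint speeds; "joint_torque": joint torques, N m; "position": TCP position; "ee_rot": TCP orientation; "wrist_force": force on the tool from outside, world axes, zero at the start; "moment": the same for the moment, N m; "opening": finger opening in m; "grasp_force": force on a finger pad.
Only numpy, scipy, OpenCV 4.12 (cv2) and the standard library are available. Lean on these libraries where they do the work, as an engineer would, in place of code of your own. Each camera call takes 0.05 s, during which the arm holds its last target. There are 200 camera calls.

## Working session

There is one attempt and no reset: what is moved stays moved. The work goes in short steps, Python scripts to look and compute and a tool call to move; the robot and the scene stay as the last step left them, time stands still between calls to the robot, and variables do not carry over. Pictures are saved under pics/ and viewed, at most 10 in all, crops included, and the job is handed in when it is done.

Besides the shell and the picture viewer there is one more tool, called after "Emit:" as name([rows], argument=value, ...), one row to a line, values as JSON. servo_tool: Moves the arm, as the interface text tells. Its arguments: {"type":"object","properties":{"increments":{"type":"array","items":{"type":"object","properties":{"xyz":{"type":"array","items":{"type":"number"}},"angular":{"type":"array","items":{"type":"number"}},"hand":{"type":"number"}}}},"squeeze":{"type":"number"}},"required":["increments"]}

```bash
mkdir -p pics
python3 - <<'E'
from bench import env
import cv2,numpy as np
for n in("scene","top"):
    cv2.imwrite(f"pics/{n}0.png",env.grab_frame(n)); print(n,env.camera_info(n))
print(env.camera_info("wrist")); s=env.state(); print(s)
E
ls
```

```text
scene {'fov_y': 51.43266577528074, 'cx': 259.07034212176563, 'cy': 185.57916072103612, 'origin': array([ 1.51353343, -0.22194152,  0.90833544]), 'rotation': array([[ 0.31303089, -0.62103836,  0.71855621],
       [ 0.94960235,  0.21767869, -0.22554679],
       [-0.01634117,  0.75294578,  0.65787964]])}
top {'fov_y': 48.24540751868358, 'cx': 255.73889231427387, 'cy': 190.67667435146925, 'origin': array([0.45668871, 0.08622293, 1.29155509]), 'rotation': array([[ 0.01736509,  0.99429103, -0.10527967],
       [-0.99976165,  0.01866058,  0.01133258],
       [ 0.01323246,  0.10505778,  0.99437808]])}
{'fov_y': 69.30019203820443, 'cx': 256.13456735432993, 'cy': 195.63070002583237, 'mount': array([[-4.27129213e-04,  9.57580260e-01,  2.88166380e-01,
         7.41361878e-02],
       [ 9.99999654e-01,  6.14756057e-04, -5.60610854e-04,
        -8.31496577e-04],
       [-7.13981915e-04,  2.88166041e-01, -9.57580191e-01,
        -1.46712846e-01],
       [ 0.00000000e+00,  0.00000000e+00,  0.00000000e+00,
         1.00000000e+00]])}
{'t': 0.1, 'joint_pos': array([-6.80322802e+01,  2.02594956e+01,  9.36241444e+01, -2.23763163e-03,
        6.61890710e+01, -1.39053954e-01]), 'qd': array([-0.05506194, -0.06760805, -0.04481999, -0.0147278 , -0.02431568,
       -0.11304359]), 'joint_torque': array([-4.92017170e-04, -6.06360698e+01, -3.42820501e+01,  1.89556360e-06,
        4.00856356e-03, -3.51372273e-05]), 'position': array([ 0.23501921, -0.5786612 ,  0.22623112]), 'ee_rot': array([[ 9.26478195e-01,  3.76348105e-01, -5.07865734e-04],
       [ 3.76348447e-01, -9.26477465e-01,  1.16354072e-03],
       [-3.26298123e-05, -1.26912959e-03, -9.99999194e-01]]), 'wrist_force': array([-0.28152932,  0.09812463, -0.28006578]), 'moment': array([-0.03705118, -0.06015734,  0.01847725]), 'grasp_force': 0.0, 'opening': 0.08521882151759753}
pics
```

View pics/top0.png

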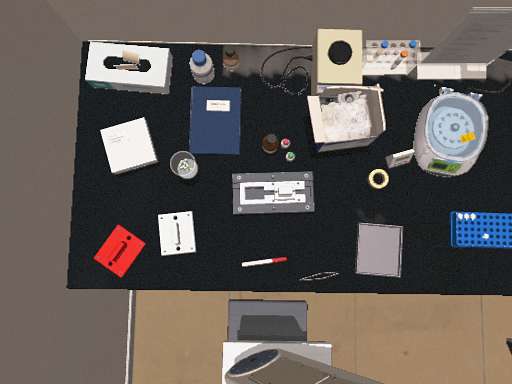

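View pics/scene0.png

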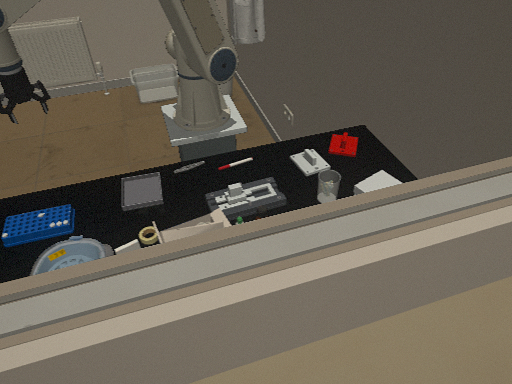

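The top view shows the base at about (273,193) with the fence stop at about (288,190). The white plate with a bar at (177,233) is the adapter plate. The red look-alike at (120,250) is to be left alone, and the white box at (129,146) has no holes or bar. The tray is at (380,249), the tape at (378,179) and the amber bottle at (270,143). Next I'll take an enlarged crop to confirm.

Run:
```python
import cv2,numpy as np
im=cv2.imread("pics/top0.png")
a=cv2.resize(im[165:220,225:322],None,fx=8,fy=8,interpolation=cv2.INTER_CUBIC)[:,:776]
b=cv2.resize(im[205:260,152:202],None,fx=3,fy=3,interpolation=cv2.INTER_CUBIC)
c=cv2.resize(im[217:282,350:410],None,fx=2.5,fy=2.5,interpolation=cv2.INTER_CUBIC)
o=np.zeros((440+166,776,3),np.uint8); o[:440]=a; o[440:440+b.shape[0],:150]=b; o[440:440+c.shape[0],200:200+c.shape[1]]=c
cv2.imwrite("pics/crop0.png",o[:600])
```

```text
(no output)
```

View pics/crop0.png

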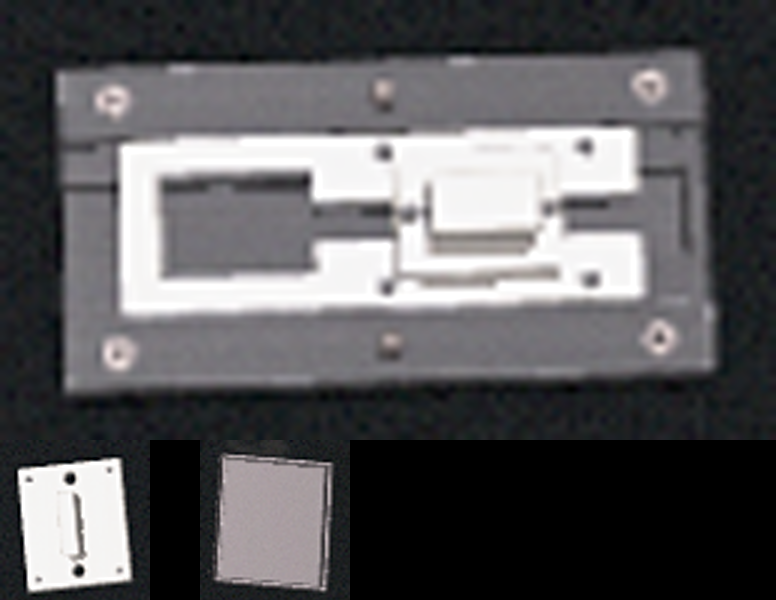

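The crop shows the gap at the left end of the keeper (crop x 160–312), so base +y points image-left, which is world +y. The fin top is at crop (428–540, 170–235), and the pins are at about (382,92) and (390,345). The bright plate with two holes at (70,478) and (79,571) and a grip bar fits the description. The tray is empty.

```bash
cat > h.py <<'E'
import numpy as np,cv2
from bench import env
def w(uv,z,name="top",pose=None):
    c=env.camera_info(name)
    f=192/np.tan(np.radians(c["fov_y"]/2))
    d=np.array([(uv[0]-c["cx"])/f,-(uv[1]-c["cy"])/f,-1])
    if name=="wrist":
        p,R=pose; M=c["mount"]; d=R@M[:3,:3]@d; o=p+R@M[:3,3]
    else: d=c["rotation"]@d; o=np.array(c["origin"])
    return o+d*(z-o[2])/d[2]
def proj(P,name,pose=None):
    c=env.camera_info(name); f=192/np.tan(np.radians(c["fov_y"]/2))
    if name=="wrist":
        p,R=pose; M=c["mount"]; Rc=R@M[:3,:3]; o=p+R@M[:3,3]
    else: Rc=c["rotation"]; o=c["origin"]
    q=Rc.T@(np.array(P)-o); return np.array([c["cx"]+f*q[0]/-q[2], c["cy"]+f*q[1]/q[2]])
def crop(uv,k,x0,y0,ox=0,oy=0): return ((uv[0]-ox+.5)/k-.5+x0,(uv[1]-oy+.5)/k-.5+y0)
E
python3 - <<'E'
from h import *
np.set_printoptions(precision=4,suppress=True)
def show(n,pts,z,k,x0,y0,ox=0,oy=0):
    W=np.array([w(crop(p,k,x0,y0,ox,oy),z) for p in pts]); print(n,W[:,:2].tolist() and np.round(W[:,:2],4).tolist(),"mean",W.mean(0)); return W
def rect(W): # TL TR BR BL
    u=(W[0]+W[3]-W[1]-W[2])[:2]; print("  len",np.linalg.norm(W[0]-W[1]),np.linalg.norm(W[1]-W[2]),"yaw of +y(left) dir",np.degrees(np.arctan2(-u[0],u[1])))
rect(show("base",[(57,70),(697,52),(715,372),(65,392)],.03,8,225,165))
rect(show("keeper",[(118,143),(637,128),(645,297),(122,315)],.03,8,225,165))
rect(show("gap",[(160,175),(310,170),(315,270),(162,278)],.03,8,225,165))
show("pins",[(382,92),(390,345)],.045,8,225,165)
rect(show("fin",[(430,168),(540,172),(538,233),(430,233)],.086,8,225,165))
rect(show("plate",[(18,467),(120,458),(131,580),(28,592)],.01,3,152,205,0,440))
show("holes",[(70,478),(79,571)],.01,3,152,205,0,440)
rect(show("tray",[(222,455),(331,463),(325,590),(216,578)],.02,2.5,350,217,200,440))
print(w((270,143),.105),w((378,179),.018))
E
```

```text
base [[0.6408, 0.1442], [0.6521, -0.0938], [0.533, -0.1008], [0.5213, 0.1384]] mean [0.5868 0.022  0.03  ]
  len 0.23819213988678808 0.1193056927961194 yaw of +y(left) dir 2.766431732114305
keeper [[0.6139, 0.1209], [0.6232, -0.0715], [0.5603, -0.0749], [0.5501, 0.1181]] mean [0.5869 0.0232 0.03  ]
  len 0.1927179758422377 0.06297324843105283 yaw of +y(left) dir 2.893710312277729
gap [[0.6023, 0.1052], [0.6052, 0.0497], [0.568, 0.0472], [0.564, 0.1036]] mean [0.5849 0.0764 0.03  ]
  len 0.055574280625609464 0.037216372990245127 yaw of +y(left) dir 3.539274258771335
pins [[0.6327, 0.0241], [0.5398, 0.02]] mean [0.5863 0.022  0.045 ]
fin [[0.6001, 0.0088], [0.5994, -0.0302], [0.5777, -0.0297], [0.577, 0.0085]] mean [ 0.5885 -0.0107  0.086 ]
  len 0.039014322417482324 0.021733310849394158 yaw of +y(left) dir 0.01849306181971728
plate [[0.518, 0.3626], [0.5288, 0.2618], [0.4087, 0.247], [0.3953, 0.3478]] mean [0.4627 0.3048 0.01  ]
  len 0.10138719827186723 0.12095103360181644 yaw of +y(left) dir 6.839371834099333
holes [[0.508, 0.3107], [0.4167, 0.2985]] mean [0.4623 0.3046 0.01  ]
tray [[0.5015, -0.2349], [0.4943, -0.3648], [0.3455, -0.3549], [0.3573, -0.2267]] mean [ 0.4247 -0.2953  0.02  ]
  len 0.13002159648133432 0.14907491315902432 yaw of +y(left) dir -4.205543002848196
[0.7181 0.0349 0.105 ] [ 0.6337 -0.2953  0.018 ]
```

Emit:
servo_tool([
  {"angular":[0,0,-0.1766]},
  {"angular":[0,0,-0.1766]},
  {"angular":[0,0,-0.1766]},
  {"angular":[0,0,-0.1766]},
  {"angular":[0,0,-0.1766]},
  {"angular":[0,0,-0.1766]},
  {"angular":[0,0,-0.1766]},
])

```text
invalid input
```

Emit:
servo_tool([
  {"xyz":[0.05,0.0346,0]},
  {"xyz":[0.05,0.0346,0]},
  {"xyz":[0.05,0.0346,0]},
  {"xyz":[0.05,0.0346,0]},
  {"xyz":[0.05,0.0346,0]},
  {"xyz":[0.05,0.0346,0]},
  {"xyz":[0.05,0.0346,0]},
  {"xyz":[0.05,0.0346,0]},
  {"xyz":[0.05,0.0346,0]},
  {"xyz":[0.05,0.0346,0]},
  {"xyz":[0.05,0.0346,0]},
  {"xyz":[0,0,0]},
])

```text
invalid input
```

Emit:
servo_tool([
  {"xyz":[0,0,0],"angular":[0,0,-0.1766],"hand":100},
  {"xyz":[0,0,0],"angular":[0,0,-0.1766],"hand":100},
  {"xyz":[0,0,0],"angular":[0,0,-0.1766],"hand":100},
  {"xyz":[0,0,0],"angular":[0,0,-0.1766],"hand":100},
  {"xyz":[0,0,0],"angular":[0,0,-0.1766],"hand":100},
  {"xyz":[0,0,0],"angular":[0,0,-0.1766],"hand":100},
  {"xyz":[0,0,0],"angular":[0,0,-0.1766],"hand":100},
])

```text
t: 0.98
position: [0.2351, -0.5788, 0.2264]
ee_rot: [[-0.057, 0.998, -0.0], [0.998, 0.057, 0.001], [0.001, -0.0, -1.0]]
wrist_force: [0.5, 0.6, -0.5]
opening: 0.0854
grasp_force: 0.0
```

Emit:
servo_tool([
  {"xyz":[0.05,0.034,0],"angular":[0,0,0],"hand":100},
  {"xyz":[0.05,0.034,0],"angular":[0,0,0],"hand":100},
  {"xyz":[0.05,0.034,0],"angular":[0,0,0],"hand":100},
  {"xyz":[0.05,0.034,0],"angular":[0,0,0],"hand":100},
  {"xyz":[0.05,0.034,0],"angular":[0,0,0],"hand":100},
  {"xyz":[0.05,0.034,0],"angular":[0,0,0],"hand":100},
  {"xyz":[0.05,0.034,0],"angular":[0,0,0],"hand":100},
  {"xyz":[0.05,0.034,0],"angular":[0,0,0],"hand":100},
  {"xyz":[0.05,0.034,0],"angular":[0,0,0],"hand":100},
  {"xyz":[0.05,0.034,0],"angular":[0,0,0],"hand":100},
  {"xyz":[0,0,0],"angular":[0,0,0],"hand":100},
  {"xyz":[0,0,0],"angular":[0,0,0],"hand":100},
])

```text
t: 2.48
position: [0.5486, -0.0623, 0.2264]
ee_rot: [[-0.052, 0.999, -0.001], [0.999, 0.052, -0.0], [-0.0, -0.001, -1.0]]
wrist_force: [0.6, -0.3, 0.7]
opening: 0.0855
grasp_force: 0.0
```

Run:
```python
from h import *
np.set_printoptions(precision=4,suppress=True)
s=env.state(); im=env.grab_frame("wrist")
np.savez("w1.npz",p=s["position"],R=s["ee_rot"]); cv2.imwrite("pics/w1.png",im)
print(s["position"],s["ee_rot"],s["joint_pos"])
```

```text
[ 0.5486 -0.0623  0.2264] [[-0.0523  0.9986 -0.0013]
 [ 0.9986  0.0523 -0.0002]
 [-0.0002 -0.0013 -1.    ]] [ -6.6208  13.8291 102.5663  -0.0249  63.6783  -9.6066]
```

View pics/w1.png

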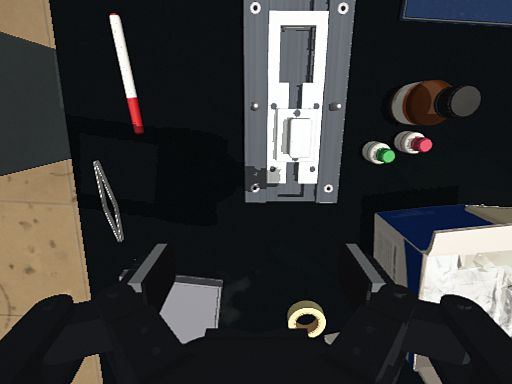

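The wrist view shows the fin top at about (289–312, 119–158), the gap at (281–316, 24–85), the pins at (255,106) and (335,106), and the base's near corners at (245,203) and (338,203).

Run:
```python
from h import *
np.set_printoptions(precision=4,suppress=True)
d=np.load("w1.npz"); ps=(d["p"],d["R"])
def m(n,pts,z):
    W=np.array([w(p,z,"wrist",ps) for p in pts])[:,:2]; print(n,W.tolist().__len__() and np.round(W,4).tolist(),W.mean(0))
m("fin",[(289,119),(312,118),(312,157),(289,158)],.086)
m("gap",[(282,25),(315,25),(314,83),(281,84)],.03)
m("pins",[(255,106),(335,106)],.048)
m("screws",[(256,8),(343,8),(328,188),(255,188)],.03)
im=cv2.imread("pics/w1.png"); cv2.imwrite("pics/w1c.png",cv2.resize(im[0:210,235:360],None,fx=2.8,fy=2.8,interpolation=cv2.INTER_CUBIC))
```

```text
fin [[0.5781, 0.0069], [0.6008, 0.009], [0.6051, -0.0297], [0.5814, -0.032]] [ 0.5914 -0.0115]
gap [[0.5684, 0.1038], [0.6042, 0.1056], [0.6097, 0.0471], [0.5719, 0.0441]] [0.5886 0.0751]
pins [[0.5434, 0.0181], [0.6324, 0.0228]] [0.5879 0.0204]
screws [[0.5393, 0.1183], [0.6324, 0.1232], [0.6416, -0.0764], [0.5484, -0.0813]] [0.5904 0.021 ]
```

View pics/w1c.png

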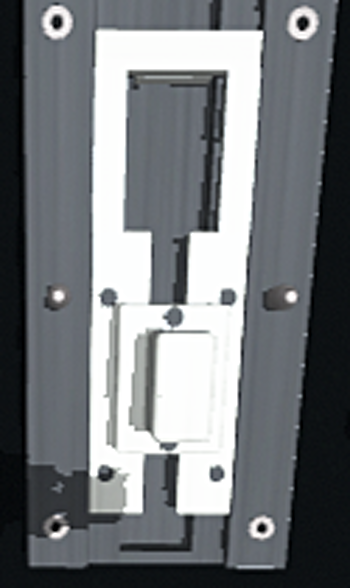

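Emit:
servo_tool([
  {"xyz":[0.0245,0.022,0],"angular":[0,0,0.003],"hand":70},
  {"xyz":[0.0245,0.022,0],"angular":[0,0,0],"hand":70},
  {"xyz":[0,0,0.04],"angular":[0,0,0],"hand":70},
  {"xyz":[0,0,0.04],"angular":[0,0,0],"hand":70},
  {"xyz":[0,0,0.04],"angular":[0,0,0],"hand":70},
  {"xyz":[0,0,0.02],"angular":[0,0,0],"hand":70},
  {"xyz":[0,0,0.0134],"angular":[0,0,0],"hand":70},
  {"xyz":[0,0,0],"angular":[0,0,0],"hand":70},
], squeeze=50)

```text
t: 3.52
position: [0.59, -0.0121, 0.073]
ee_rot: [[-0.047, 0.999, -0.001], [0.999, 0.047, -0.0], [0.0, -0.001, -1.0]]
wrist_force: [0.0, 0.0, 0.0]
opening: 0.06
grasp_force: 0.0
```

Emit:
servo_tool([
  {"xyz":[0,0,0],"angular":[0,0,0],"hand":0},
  {"xyz":[0,0,0],"angular":[0,0,0],"hand":0},
  {"xyz":[0,0,0],"angular":[0,0,0],"hand":0},
  {"xyz":[0,0,0],"angular":[0,0,0],"hand":0},
  {"xyz":[0,0,0],"angular":[0,0,0],"hand":0},
  {"xyz":[0,0,0],"angular":[0,0,0],"hand":0},
])

```text
t: 4.28
position: [0.5914, -0.0112, 0.0747]
ee_rot: [[-0.048, 0.999, 0.002], [0.999, 0.048, -0.0], [-0.0, 0.002, -1.0]]
wrist_force: [-1.4, -0.7, 6.2]
opening: 0.02
grasp_force: 49.3
```

Emit:
servo_tool([
  {"xyz":[0,0,-0.002],"angular":[0,0,0],"hand":0},
  {"xyz":[0.005,0,0],"angular":[0,0,0],"hand":0},
  {"xyz":[0.01,0,0],"angular":[0,0,0],"hand":0},
  {"xyz":[0.01,0,0],"angular":[0,0,0],"hand":0},
  {"xyz":[0.01,0,0],"angular":[0,0,0],"hand":0},
  {"xyz":[0,0,0],"angular":[0,0,0],"hand":0},
])

```text
t: 5.03
position: [0.5889, 0.0248, 0.0754]
ee_rot: [[-0.049, 0.999, -0.0], [0.999, 0.049, 0.0], [0.0, -0.0, -1.0]]
wrist_force: [0.1, -0.4, -2.2]
opening: 0.0201
grasp_force: 49.0
```

Emit:
servo_tool([
  {"xyz":[0.01,0,0],"angular":[0,0,0],"hand":0},
  {"xyz":[0.01,0,0],"angular":[0,0,0],"hand":0},
  {"xyz":[0.01,0,0],"angular":[0,0,0],"hand":0},
  {"xyz":[0.01,0,0],"angular":[0,0,0],"hand":0},
  {"xyz":[0.003,0,0],"angular":[0,0,0],"hand":0},
  {"xyz":[0.003,0,0],"angular":[0,0,0],"hand":0},
  {"xyz":[0.003,0,0],"angular":[0,0,0],"hand":0},
  {"xyz":[0,0,0],"angular":[0,0,0],"hand":0},
])

```text
t: 6.02
position: [0.5866, 0.0727, 0.0755]
ee_rot: [[-0.048, 0.999, -0.0], [0.999, 0.048, -0.0], [-0.0, -0.0, -1.0]]
wrist_force: [-0.5, -0.2, -1.9]
opening: 0.0202
grasp_force: 49.0
```

Emit:
servo_tool([
  {"xyz":[0.002,0,0],"angular":[0,0,0],"hand":0},
  {"xyz":[0.002,0,0],"angular":[0,0,0],"hand":0},
  {"xyz":[0.002,0,0],"angular":[0,0,0],"hand":0},
  {"xyz":[0,0,0],"angular":[0,0,0],"hand":0},
])

```text
t: 6.52
position: [0.5863, 0.0789, 0.0755]
ee_rot: [[-0.048, 0.999, -0.0], [0.999, 0.048, -0.0], [-0.0, -0.0, -1.0]]
wrist_force: [0.9, -0.4, -2.5]
opening: 0.0201
grasp_force: 49.0
```

Emit:
servo_tool([
  {"xyz":[0.002,0,0],"angular":[0,0,0],"hand":0},
  {"xyz":[0.002,0,0],"angular":[0,0,0],"hand":0},
  {"xyz":[0,0,0],"angular":[0,0,0],"hand":0},
])

```text
t: 6.9
position: [0.5863, 0.082, 0.0757]
ee_rot: [[-0.049, 0.999, 0.0], [0.999, 0.049, -0.001], [-0.001, 0.0, -1.0]]
wrist_force: [0.1, -5.6, -0.2]
opening: 0.0201
grasp_force: 49.2
```

The foot touches the bar at TCP y ≈ 0.0815. I'll back off about 4 mm to centre it in the gap and lift.

Emit:
servo_tool([
  {"xyz":[-0.003,0,0],"angular":[0,0,0],"hand":0},
  {"xyz":[-0.0023,0,0],"angular":[0,0,0],"hand":0},
  {"xyz":[0,0,0],"angular":[0,0,0],"hand":0},
  {"xyz":[0,0,-0.002],"angular":[0,0,0],"hand":0},
  {"xyz":[0,0,-0.002],"angular":[0,0,0],"hand":0},
  {"xyz":[0,0,-0.002],"angular":[0,0,0],"hand":0},
  {"xyz":[0,0,0],"angular":[0,0,0],"hand":0},
])

```text
t: 7.78
position: [0.5865, 0.0775, 0.0818]
ee_rot: [[-0.048, 0.999, 0.0], [0.999, 0.048, 0.0], [0.0, 0.0, -1.0]]
wrist_force: [-0.2, -0.0, -2.1]
opening: 0.0204
grasp_force: 49.3
```

Emit:
servo_tool([
  {"xyz":[0,0,-0.01],"angular":[0,0,0],"hand":0},
  {"xyz":[0,0,-0.02],"angular":[0,0,0],"hand":0},
  {"xyz":[0,0,-0.03],"angular":[0,0,0],"hand":0},
  {"xyz":[0,0,-0.04],"angular":[0,0,0],"hand":0},
  {"xyz":[-0.0243,-0.0122,-0.02],"angular":[0,0,0],"hand":0},
  {"xyz":[-0.05,-0.0245,0],"angular":[0,0,0],"hand":0},
  {"xyz":[-0.05,-0.0245,0],"angular":[0,0,0],"hand":0},
  {"xyz":[-0.05,-0.0245,0],"angular":[0,0,0],"hand":0},
  {"xyz":[-0.05,-0.0245,0],"angular":[0,0,0],"hand":0},
  {"xyz":[-0.05,-0.0245,0],"angular":[0,0,0],"hand":0},
  {"xyz":[-0.05,-0.0245,0],"angular":[0,0,0],"hand":0},
  {"xyz":[-0.04,-0.02,0],"angular":[0,0,0],"hand":0},
])

```text
t: 9.28
position: [0.424, -0.297, 0.2023]
ee_rot: [[-0.047, 0.999, 0.001], [0.999, 0.047, -0.001], [-0.001, 0.001, -1.0]]
wrist_force: [0.5, 0.8, -2.6]
opening: 0.0204
grasp_force: 49.3
```

Emit:
servo_tool([
  {"xyz":[0,0,0],"angular":[0,0,0],"hand":0},
  {"xyz":[0,0,0],"angular":[0,0,0],"hand":0},
])

```text
t: 9.52
position: [0.4249, -0.2949, 0.2018]
ee_rot: [[-0.047, 0.999, 0.0], [0.999, 0.047, 0.0], [0.0, 0.0, -1.0]]
wrist_force: [-0.5, 0.8, -3.1]
opening: 0.0205
grasp_force: 49.3
```

Emit:
servo_tool([
  {"xyz":[0,0,0.04],"angular":[0,0,0],"hand":0},
  {"xyz":[0,0,0.04],"angular":[0,0,0],"hand":0},
  {"xyz":[0,0,0.03],"angular":[0,0,0],"hand":0},
  {"xyz":[0,0,0.014],"angular":[0,0,0],"hand":0},
  {"xyz":[0,0,0.003],"angular":[0,0,0],"hand":0},
  {"xyz":[0,0,0.002],"angular":[0,0,0],"hand":0},
  {"xyz":[0,0,0.002],"angular":[0,0,0],"hand":0},
  {"xyz":[0,0,0],"angular":[0,0,0],"hand":0},
])

```text
t: 10.52
position: [0.4252, -0.2953, 0.071]
ee_rot: [[-0.048, 0.999, 0.001], [0.999, 0.048, -0.001], [-0.001, 0.001, -1.0]]
wrist_force: [-0.6, -0.8, -2.6]
opening: 0.0203
grasp_force: 49.4
```

Emit:
servo_tool([
  {"xyz":[0,0,0.001],"angular":[0,0,0],"hand":0},
  {"xyz":[0,0,0.001],"angular":[0,0,0],"hand":0},
  {"xyz":[0,0,0.001],"angular":[0,0,0],"hand":0},
  {"xyz":[0,0,0],"angular":[0,0,0],"hand":0},
])

```text
t: 11.02
position: [0.4252, -0.2953, 0.0687]
ee_rot: [[-0.048, 0.999, 0.0], [0.999, 0.048, -0.0], [-0.0, 0.0, -1.0]]
wrist_force: [-2.9, 2.9, 14.2]
opening: 0.0205
grasp_force: 51.2
```

Emit:
servo_tool([
  {"xyz":[0,0,-0.0007],"angular":[0,0,0],"hand":70},
  {"xyz":[0,0,0],"angular":[0,0,0],"hand":70},
  {"xyz":[0,0,0],"angular":[0,0,0],"hand":70},
  {"xyz":[0,0,0],"angular":[0,0,0],"hand":70},
  {"xyz":[0,0,-0.01],"angular":[0,0,0],"hand":70},
  {"xyz":[0,0,-0.03],"angular":[0,0,0],"hand":70},
  {"xyz":[0,0,-0.05],"angular":[0,0,0],"hand":70},
  {"xyz":[0,0,-0.06],"angular":[0,0,0],"hand":70},
  {"xyz":[0,0,0],"angular":[0,0,0],"hand":70},
])

```text
t: 12.15
position: [0.4274, -0.2968, 0.2236]
ee_rot: [[-0.048, 0.999, 0.008], [0.999, 0.048, -0.005], [-0.006, 0.007, -1.0]]
wrist_force: [-0.2, 0.1, 0.2]
opening: 0.0598
grasp_force: 0.0
```

Run:
```python
from h import *
im=env.grab_frame("top"); a=cv2.resize(im[160:290,150:420],None,fx=2.9,fy=2.9,interpolation=cv2.INTER_CUBIC); cv2.imwrite("pics/t2.png",a)
```

```text
(no output)
```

View pics/t2.png

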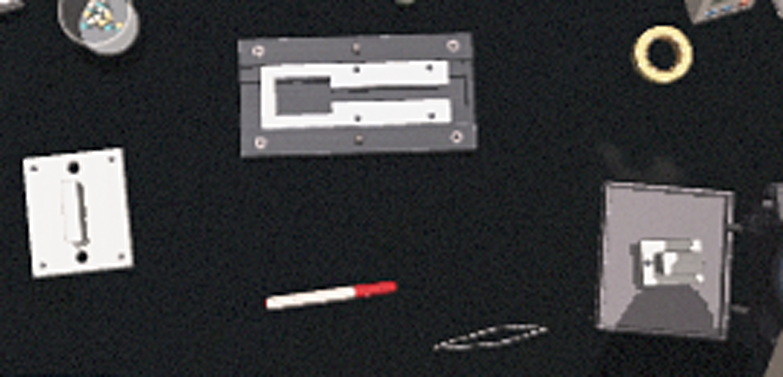

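The fence stop stands upright in the tray and the plate is untouched. Next I move toward the plate and turn the tool.

Emit:
servo_tool([
  {"xyz":[0.06,0.0117,0],"angular":[0,0,0],"hand":70},
  {"xyz":[0.06,0.0117,0],"angular":[0,0,0],"hand":70},
  {"xyz":[0.06,0.0117,0],"angular":[0,0,0],"hand":70},
  {"xyz":[0.06,0.0117,0],"angular":[0,0,0],"hand":70},
  {"xyz":[0.06,0.0117,0],"angular":[0,0,0],"hand":70},
  {"xyz":[0.06,0.0117,0],"angular":[0,0,0],"hand":70},
  {"xyz":[0.06,0.0117,0],"angular":[0,0,0],"hand":70},
  {"xyz":[0.06,0.0117,0],"angular":[0,0,0],"hand":70},
  {"xyz":[0.06,0.0117,0],"angular":[0,0,0],"hand":70},
  {"xyz":[0.06,0.0117,0],"angular":[0,0,0],"hand":70},
])

```text
t: 13.45
position: [0.512, 0.3115, 0.2167]
ee_rot: [[-0.049, 0.999, -0.002], [0.999, 0.049, -0.001], [-0.001, -0.002, -1.0]]
wrist_force: [1.9, -0.4, -0.2]
opening: 0.0598
grasp_force: 0.0
```

Emit:
servo_tool([
  {"xyz":[0,0,0],"angular":[0,0,-0.1829],"hand":70},
  {"xyz":[0,0,0],"angular":[0,0,-0.1829],"hand":70},
  {"xyz":[0,0,0],"angular":[0,0,-0.1829],"hand":70},
  {"xyz":[0,0,0],"angular":[0,0,-0.1829],"hand":70},
  {"xyz":[0,0,0],"angular":[0,0,-0.1829],"hand":70},
  {"xyz":[0,0,0],"angular":[0,0,-0.1829],"hand":70},
  {"xyz":[0,0,0],"angular":[0,0,-0.1829],"hand":70},
  {"xyz":[0,0,0],"angular":[0,0,-0.1829],"hand":70},
  {"xyz":[0,0,0],"angular":[0,0,-0.1829],"hand":70},
  {"xyz":[0,0,0],"angular":[0,0,0],"hand":70},
  {"xyz":[0,0,0],"angular":[0,0,0],"hand":70},
])

```text
t: 14.82
position: [0.5125, 0.3096, 0.2175]
ee_rot: [[-0.993, -0.119, -0.001], [-0.119, 0.993, -0.001], [0.001, -0.001, -1.0]]
wrist_force: [0.6, -0.3, -0.1]
opening: 0.0597
grasp_force: 0.0
```

Run:
```python
from h import *
np.set_printoptions(precision=4,suppress=True)
s=env.state(); im=env.grab_frame("wrist")
np.savez("w2.npz",p=s["position"],R=s["ee_rot"]); cv2.imwrite("pics/w2.png",im)
print(s["t"],s["position"],s["ee_rot"],s["joint_pos"])
```

```text
14.825 [0.5125 0.3096 0.2175] [[-0.9929 -0.1192 -0.0011]
 [-0.1192  0.9929 -0.0007]
 [ 0.0012 -0.0005 -1.    ]] [ 30.9908  18.4681  97.3976   0.0008  64.2089 -65.8536]
```

View pics/w2.png

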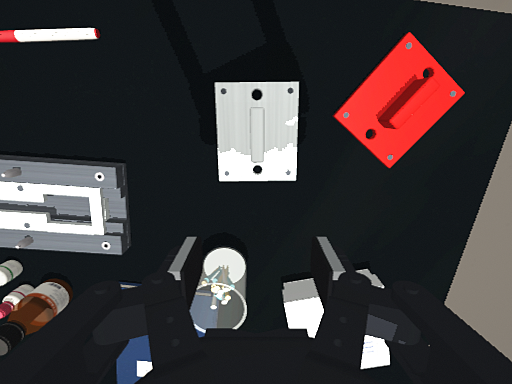

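The wrist view shows the plate with corners at (216,82), (298,82), (297,181) and (219,181), holes at (257,95) and (257,170), and the bar top at about (251–264, 107–162). The red look-alike at (400,100) stays clear.

Run:
```python
from h import *
np.set_printoptions(precision=4,suppress=True)
d=np.load("w2.npz"); ps=(d["p"],d["R"])
def m(n,pts,z):
    W=np.array([w(p,z,"wrist",ps) for p in pts])[:,:2]; print(n,np.round(W,4).tolist(),W.mean(0)); return W
m("plate",[(216,82),(298,82),(297,181),(219,181)],.01)
h=m("holes",[(257,95),(257,170)],.01); v=h[1]-h[0]; print(np.linalg.norm(v),np.degrees(np.arctan2(v[1],v[0])))
m("bar",[(251,107),(264,107),(264,162),(251,162)],.046)
print("jar",w((183,166),0.06))
im=cv2.imread("pics/w2.png")
g=cv2.cvtColor(im,6)
for x,y in((257,95),(257,170)):
    p=g[y-9:y+10,x-9:x+10]<70; yy,xx=np.nonzero(p); print(p.sum(),xx.mean()+x-9,yy.mean()+y-9)
```

```text
plate [[0.4117, 0.2502], [0.4002, 0.3468], [0.5195, 0.365], [0.5317, 0.2635]] [0.4658 0.3064]
holes [[0.4204, 0.3003], [0.5112, 0.3112]] [0.4658 0.3057]
0.09150745670246861 6.870972824671896
bar [[0.4354, 0.2954], [0.4337, 0.3095], [0.4937, 0.3172], [0.4955, 0.3023]] [0.4646 0.3061]
jar [0.6551 0.2843 0.06  ]
81 256.34567901234567 94.35802469135803
51 257.0 169.0
```

Emit:
servo_tool([
  {"xyz":[0.0238,0.001,0],"angular":[0,0,0],"hand":70},
  {"xyz":[0.0238,0.0011,0],"angular":[0,0,0],"hand":70},
  {"xyz":[0,0,0.045],"angular":[0,0,0],"hand":70},
  {"xyz":[0,0,0.045],"angular":[0,0,0],"hand":70},
  {"xyz":[0,0,0.045],"angular":[0,0,0],"hand":70},
  {"xyz":[0,0,0.025],"angular":[0,0,0],"hand":70},
  {"xyz":[0,0,0.0205],"angular":[0,0,0],"hand":70},
  {"xyz":[0,0,0],"angular":[0,0,0],"hand":70},
  {"xyz":[0,0,0],"angular":[0,0,0],"hand":70},
], squeeze=60)

```text
t: 16.0
position: [0.4658, 0.3063, 0.0383]
ee_rot: [[-0.992, -0.122, 0.001], [-0.122, 0.992, 0.0], [-0.001, 0.0, -1.0]]
wrist_force: [0.5, 0.3, 0.4]
opening: 0.0594
grasp_force: 0.0
```

Emit:
servo_tool([
  {"xyz":[0,0,0],"angular":[0,0,0],"hand":0},
  {"xyz":[0,0,0],"angular":[0,0,0],"hand":0},
  {"xyz":[0,0,0],"angular":[0,0,0],"hand":0},
  {"xyz":[0,0,0],"angular":[0,0,0],"hand":0},
  {"xyz":[0,0,0],"angular":[0,0,0],"hand":0},
  {"xyz":[0,0,0],"angular":[0,0,0],"hand":0},
])

```text
t: 16.75
position: [0.4657, 0.3062, 0.0386]
ee_rot: [[-0.992, -0.123, 0.001], [-0.123, 0.992, 0.0], [-0.001, 0.0, -1.0]]
wrist_force: [-0.6, -1.7, 6.5]
opening: 0.0133
grasp_force: 58.6
```

Emit:
servo_tool([
  {"xyz":[0,0,-0.01],"angular":[0,0,0],"hand":0},
  {"xyz":[0,0,-0.03],"angular":[0,0,0],"hand":0},
  {"xyz":[0,0,-0.045],"angular":[0,0,0],"hand":0},
  {"xyz":[0,0,-0.045],"angular":[0,0,0.0745],"hand":0},
  {"xyz":[-0.0109,-0.029,0],"angular":[0,0,0],"hand":0},
  {"xyz":[-0.0218,-0.0581,0],"angular":[0,0,0],"hand":0},
  {"xyz":[-0.0218,-0.0581,0],"angular":[0,0,0],"hand":0},
  {"xyz":[-0.0218,-0.0581,0],"angular":[0,0,0],"hand":0},
  {"xyz":[-0.0218,-0.0581,0],"angular":[0,0,0],"hand":0},
  {"xyz":[-0.0112,-0.0292,0],"angular":[0,0,0],"hand":0},
  {"xyz":[0,0,0],"angular":[0,0,0],"hand":0},
  {"xyz":[0,0,0],"angular":[0,0,0],"hand":0},
])

```text
t: 18.25
position: [0.5881, 0.0215, 0.1675]
ee_rot: [[-0.999, -0.049, -0.001], [-0.049, 0.999, 0.0], [0.001, 0.0, -1.0]]
wrist_force: [-0.8, -0.5, -5.2]
opening: 0.0128
grasp_force: 59.2
```

Run:
```python
from h import *
np.set_printoptions(precision=4,suppress=True)
s=env.state(); im=env.grab_frame("wrist")
np.savez("w3.npz",p=s["position"],R=s["ee_rot"]); cv2.imwrite("pics/w3.png",im); cv2.imwrite("pics/w3c.png",cv2.resize(im[20:290,60:460],None,fx=2,fy=2,interpolation=cv2.INTER_CUBIC))
print(s["t"],s["position"],s["ee_rot"],s["joint_pos"],s["wrist_force"])
```

```text
18.25 [0.5881 0.0215 0.1675] [[-0.9988 -0.0485 -0.0011]
 [-0.0485  0.9988  0.0003]
 [ 0.001   0.0004 -1.    ]] [  1.9315  20.6389 101.2795   0.0249  58.1416 -90.8643] [-0.8294 -0.5007 -5.1773]
```

View pics/w3c.png

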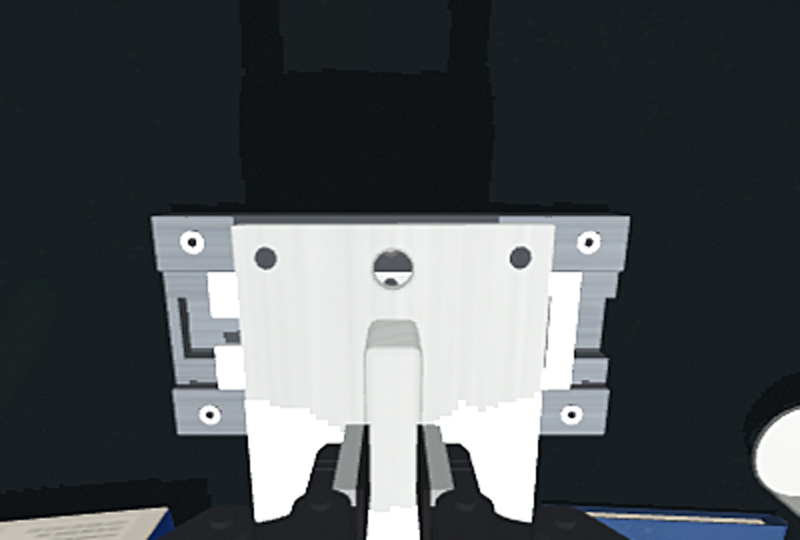

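The crop shows the base's four screws at (192,242), (589,242), (571,414) and (209,414), the plate's near hole at (393,268), and the plate's near corners at (232,224) and (555,224).

Run:
```python
from h import *
np.set_printoptions(precision=4,suppress=True)
d=np.load("w3.npz"); p,R=d["p"],d["R"]; ps=(p,R)
def m(n,pts,z):
    W=np.array([w(crop(q,2,60,20),z,"wrist",ps) for q in pts]); T=(W-p)@R; print(n,"world",np.round(W[:,:2],4).tolist(),W.mean(0)[:2],"tool",np.round(T[:,:2],4).tolist(),T.mean(0)[:2]); return W
S=m("screws",[(192,242),(589,242),(571,414),(209,414)],.03)
u=(S[1]+S[2]-S[0]-S[3]); print("yaw",np.degrees(np.arctan2(-u[0],u[1])), np.linalg.norm(S[0]-S[1]),np.linalg.norm(S[0]-S[3]))
z=p[2]-.0286
m("hole",[(393,267)],z); m("platescrews",[(265,258),(520,258)],z); m("front",[(232,224),(555,224)],z); m("back",[(257,523),(531,523)],z)
m("plate lower edge?",[(232,231),(555,231)],z-.01)
```

```text
screws world [[0.5477, -0.081], [0.5381, 0.119], [0.6317, 0.1231], [0.6414, -0.0769]] [0.5897 0.0211] tool [[0.0452, -0.1005], [0.0451, 0.0998], [-0.0487, 0.0994], [-0.0486, -0.1009]] [-0.0017 -0.0005]
yaw 2.760534008339392 0.20026255066481846 0.09377284280089392
hole world [[0.54, 0.0201]] [0.54   0.0201] tool [[0.0481, 0.001]] [0.0481 0.001 ]
platescrews world [[0.5391, -0.0202], [0.5352, 0.0598]] [0.5372 0.0198] tool [[0.051, -0.0392], [0.0509, 0.0408]] [0.0509 0.0008]
front world [[0.5291, -0.0301], [0.5244, 0.0693]] [0.5268 0.0196] tool [[0.0614, -0.0487], [0.0613, 0.0509]] [0.0614 0.0011]
back world [[0.6351, -0.0248], [0.6303, 0.0747]] [0.6327 0.0249] tool [[-0.0447, -0.0485], [-0.0448, 0.0511]] [-0.0448  0.0013]
plate lower edge? world [[0.5322, -0.033], [0.5271, 0.0725]] [0.5296 0.0198] tool [[0.0585, -0.0517], [0.0584, 0.0539]] [0.0584 0.0011]
```

Emit:
servo_tool([
  {"xyz":[-0.0035,-0.0015,0.02],"angular":[0,0,0],"hand":0},
  {"xyz":[0,0,0.03],"angular":[0,0,0],"hand":0},
  {"xyz":[0,0,0.0175],"angular":[0,0,0],"hand":0},
  {"xyz":[0,0,0],"angular":[0,0,0],"hand":0},
  {"xyz":[0,0,0],"angular":[0,0,0],"hand":0},
])

```text
t: 18.92
position: [0.5929, 0.02, 0.1007]
ee_rot: [[-0.999, -0.049, 0.001], [-0.049, 0.999, 0.0], [-0.001, -0.0, -1.0]]
wrist_force: [0.2, -0.0, -4.4]
opening: 0.0129
grasp_force: 59.2
```

Emit:
servo_tool([
  {"xyz":[0,0,0.003],"angular":[0,0,0],"hand":0},
  {"xyz":[0,0,0.003],"angular":[0,0,0],"hand":0},
  {"xyz":[0,0,0.003],"angular":[0,0,0],"hand":0},
  {"xyz":[0,0,0.003],"angular":[0,0,0],"hand":0},
  {"xyz":[0,0,0],"angular":[0,0,0],"hand":0},
])

```text
t: 19.55
position: [0.5921, 0.0198, 0.0879]
ee_rot: [[-0.999, -0.049, -0.001], [-0.049, 0.999, -0.0], [0.001, 0.0, -1.0]]
wrist_force: [0.3, 0.6, -3.5]
opening: 0.0126
grasp_force: 59.2
```

Emit:
servo_tool([
  {"xyz":[0,0,0.002],"angular":[0,0,0],"hand":0},
  {"xyz":[0,0,0.002],"angular":[0,0,0],"hand":0},
  {"xyz":[0,0,0],"angular":[0,0,0],"hand":0},
])

```text
t: 19.92
position: [0.5922, 0.0198, 0.084]
ee_rot: [[-0.999, -0.049, -0.0], [-0.049, 0.999, -0.0], [0.0, 0.0, -1.0]]
wrist_force: [0.2, 0.3, -5.0]
opening: 0.0127
grasp_force: 59.2
```

Emit:
servo_tool([
  {"xyz":[0,0,0.002],"angular":[0,0,0],"hand":0},
  {"xyz":[0,0,0.002],"angular":[0,0,0],"hand":0},
  {"xyz":[0,0,0],"angular":[0,0,0],"hand":0},
])

```text
t: 20.3
position: [0.5922, 0.0198, 0.0799]
ee_rot: [[-0.999, -0.049, -0.0], [-0.049, 0.999, -0.0], [0.0, -0.0, -1.0]]
wrist_force: [-0.1, -0.4, -4.6]
opening: 0.0124
grasp_force: 59.2
```

Emit:
servo_tool([
  {"xyz":[0,0,0.002],"angular":[0,0,0],"hand":0},
  {"xyz":[0,0,0.002],"angular":[0,0,0],"hand":0},
  {"xyz":[0,0,0.002],"angular":[0,0,0],"hand":0},
  {"xyz":[0,0,0],"angular":[0,0,0],"hand":0},
])

```text
t: 20.8
position: [0.5923, 0.0198, 0.074]
ee_rot: [[-0.999, -0.049, -0.0], [-0.049, 0.999, -0.0], [0.0, -0.0, -1.0]]
wrist_force: [-0.4, 0.4, -3.5]
opening: 0.0129
grasp_force: 59.2
```

Emit:
servo_tool([
  {"xyz":[0,0,0.002],"angular":[0,0,0],"hand":0},
  {"xyz":[0,0,0.002],"angular":[0,0,0],"hand":0},
  {"xyz":[0,0,0.0015],"angular":[0,0,0],"hand":0},
  {"xyz":[0,0,0],"angular":[0,0,0],"hand":0},
])

```text
t: 21.3
position: [0.5923, 0.0199, 0.0687]
ee_rot: [[-0.999, -0.049, -0.0], [-0.049, 0.999, 0.0], [0.0, 0.0, -1.0]]
wrist_force: [-1.7, 0.7, -2.5]
opening: 0.0134
grasp_force: 59.5
```

Contact is starting at the expected height. I'll settle about 1 mm more, release and retreat.

Emit:
servo_tool([
  {"xyz":[0,0,0.001],"angular":[0,0,0],"hand":0},
  {"xyz":[0,0,0],"angular":[0,0,0],"hand":0},
  {"xyz":[0,0,0],"angular":[0,0,0],"hand":70},
  {"xyz":[0,0,0],"angular":[0,0,0],"hand":70},
  {"xyz":[0,0,0],"angular":[0,0,0],"hand":70},
  {"xyz":[0,0,0],"angular":[0,0,0],"hand":70},
  {"xyz":[0,0,-0.01],"angular":[0,0,0],"hand":70},
  {"xyz":[0,0,-0.03],"angular":[0,0,0],"hand":70},
  {"xyz":[0,0,-0.05],"angular":[0,0,0],"hand":70},
  {"xyz":[-0.04,0,-0.04],"angular":[0,0,0],"hand":70},
  {"xyz":[0,0,0],"angular":[0,0,0],"hand":70},
  {"xyz":[0,0,0],"angular":[0,0,0],"hand":70},
])

```text
t: 22.8
position: [0.6315, 0.0218, 0.1973]
ee_rot: [[-0.999, -0.049, -0.001], [-0.049, 0.999, -0.0], [0.001, 0.0, -1.0]]
wrist_force: [-1.1, 0.1, -0.1]
opening: 0.06
grasp_force: 0.0
```

Run:
```python
from h import *
s=env.state(); im=env.grab_frame("wrist")
np.savez("w4.npz",p=s["position"],R=s["ee_rot"]); cv2.imwrite("pics/w4.png",im); cv2.imwrite("pics/w4c.png",cv2.resize(im[0:270,60:460],None,fx=2,fy=2,interpolation=cv2.INTER_CUBIC))
print(s["t"],s["position"],s["wrist_force"])
```

```text
22.8 [0.63148681 0.02175725 0.19733586] [-1.09473015  0.05981542 -0.13903798]
```

View pics/w4c.png

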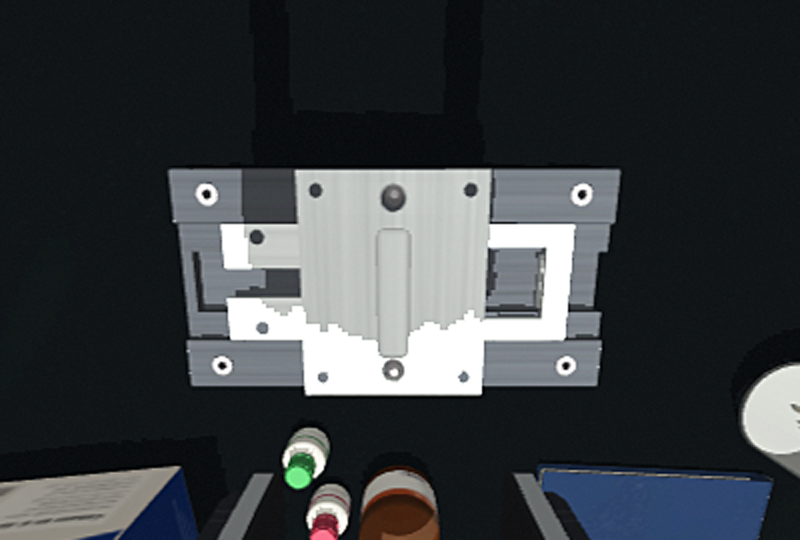

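The plate sits with both pins showing in its holes at (393,197) and (393,370), square to the base. I'll check the numbers and hand in.

Run:
```python
from h import *
d=np.load("w4.npz"); ps=(d["p"],d["R"])
f=lambda L,z:np.array([w(crop(q,2,60,0),z,"wrist",ps) for q in L])
P=f([(296,170),(491,170),(482,395),(305,395)],.04); S=f([(207,194),(582,194),(566,366),(222,366)],.03)
for W in(P,S):
    u=W[1]+W[2]-W[0]-W[3]; print(W.mean(0)[:2].round(4),np.degrees(np.arctan2(-u[0],u[1])).round(2),[np.linalg.norm(W[i]-W[(i+1)%4]).round(4) for i in range(4)])
im=env.grab_frame("top")[160:290,150:420]; cv2.imwrite("pics/t5.png",cv2.resize(im,None,fx=2.9,fy=2.9))
```

```text
[0.5918 0.021 ] 2.79 [np.float64(0.0995), np.float64(0.1201), np.float64(0.1014), np.float64(0.1201)]
[0.59   0.0213] 2.79 [np.float64(0.2), np.float64(0.0945), np.float64(0.2003), np.float64(0.0945)]
```

View pics/t5.png

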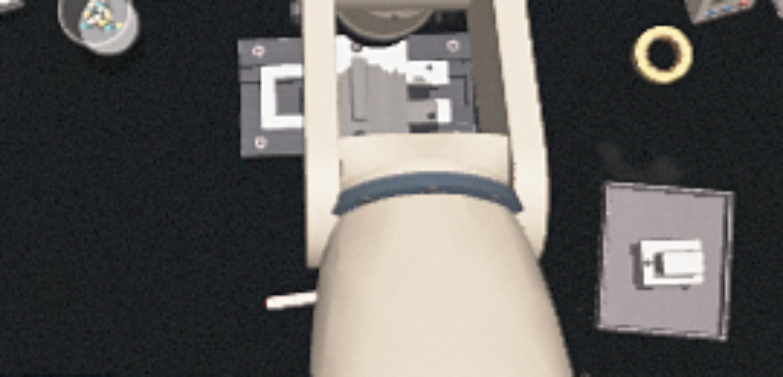

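The plate measures the right size at flush height, about 1.8 mm off centre and aligned. The fence stop stands upright in the tray and the tape has not moved.

```bash
python3 -c "
from bench import env
print(env.job_done())"
```

```text
the job is handed in; nothing more can be done
None
```

The job is handed in: the fence stop stands upright in the tray and the adapter plate sits on both pins, looking flush and about 1.8 mm off centre by camera; the bottle and tape were not touched, and no verdict came back.

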